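Set the dewar auto-fill four clicks higher

TASK

Raise the fill setting of the auto-fill controller: push its three-armed dial round with a fingertip, clockwise as seen from above, exactly four clicks, without running on to a fifth. Only then press the round button on the separate pod fully down to confirm, let it come up again and leave the hand clear. Lift nothing: leave the box, jar and beaker where they stand.

Things in the scene. Friction and masses are not known exactly. Their poses are not given: they have to be found in the camera images.
- dial (a joint): the click dial's turn in rad: 0 at the start, grows clockwise seen from above; limits -2.09 and 4.19. Rest positions every 0.5236 (30 degrees); four clicks = 2.094. Pushed past half way it snaps forward by itself to the next rest position and stays; pushed less it springs back. The resistance peaks near a quarter of the way at 0.13 to 0.25 N m, i.e. 3 to 6 N on an arm 45 mm out
- dial_center (a point): on the dial's upright axis, at the height of its arms' tops. The black dial has a hub of 36 mm diameter (1 mm higher) and three equal straight arms 120 degrees apart, reaching 58 mm from the axis, 14 mm wide, 18 mm high with upright flanks and free space between them. The flat panel lies 28 mm below this point; a collar of 26 mm radius stands 3 mm above the panel
- unit: the fixed white controller box, 170 x 170 mm, its flat top panel 60 mm above the table, with the dial in its middle; origin under its centre. Twelve black dots on the panel, 70 mm from the dial's axis, mark the rest positions
- dial_tip (a point): middle of the outer end of one arm (the one with the white line on its top), at the height of the arm's top, 58 mm from the axis; turns with the dial. The other two arms lie 120 degrees to either side
- confirm (a joint): the round push button's travel in m: 0 up, 0.006 fully down (about 5 N), springs back when let go; 0.005 counts as fully pressed
- confirm_top (a point): centre of the top of the black round button (40 mm diameter, pressed straight down) on a fixed white pod 90 mm square and 45 mm high, which stands to the left or right of the controller
- cryobox: loose white-lidded cardboard sample box, 126 x 126 x 52 mm, origin under its centre; stands on the other side of the controller than the pod. Leave alone
- flask: loose clear jar with white cap, 56 mm diameter, 120 mm high, origin under its centre, beyond the controller to one side. Leave alone
- beaker: loose steel beaker, 70 mm diameter, 85 mm high, origin under its centre, beyond the controller to one side. Leave alone
Mind the look-alikes: they are no part of the job. What is shaped like the part that bears confirm but turquoise is not meant.

How it is judged:
On the way, in this order (a step that is already met when the one before it is completed fails the run):
1. the dial rests four clicks clockwise of its start (value of joint dial between 1.937 and 2.251 rad), for 0.3 s.
2. the confirm button is pressed fully down (value of joint confirm above 0.005 m), for 0.05 s.
At the end, for the whole second after the job is handed in: the dial rests at the fourth click (1.937 to 2.251 rad), the button was pressed at least 5 mm after that and is up again (under 1.5 mm), and box, jar and beaker stand upright within 15 mm of their places (all of step 1 and velocity of joint dial between -0.1 and 0.1 rad/s and value of joint confirm below 0.0015 m and distance of each of cryobox, flask, beaker from where it was at the start of the episode below 0.015 m and angle between each of cryobox, flask, beaker's own z axis and vertical below 0.15 rad); the robot touches nothing.
It fails at once if the dial is pushed on to a fifth click (past 4.6 clicks) (value of joint dial above 2.409 rad).
It fails at once if the dial is turned counter-clockwise past half a click (value of joint dial below -0.288 rad).
It fails at once if the button is pressed while the dial is not at four clicks (value of joint confirm above 0.003 m and not (value of joint dial between 1.937 and 2.251 rad)).
It fails at once if the sample box, jar or beaker is moved or lifted by more than 25 mm (distance of any of cryobox, flask, beaker from where it was at the start of the episode above 0.025 m).
It also fails if it takes over 58 s, if anything falls off the work surface, if the arm or the gripper's body presses on something with over 40 N, if the wrist force passes 120 N, or if a joint passes its speed limit or range.

ROBOT

A 7-joint arm with a two-finger parallel gripper is mounted at the origin on the work surface. World frame = base frame: x ahead of the robot, y to its left, z up, the work surface at z = 0. Lengths are in m, angles in rad, forces in N, time in s.
With the tool pointing down it reaches from about 0.425 to 0.875 m from the base axis. Payload 4.7 kg.
Tool frame: the origin (TCP) lies at the very end of the fingers, on their centre line; the grasp point (between the pads) lies 19 mm behind it (grip_point_offset is the distance from the TCP to the grasp point, in m); x points along the fingers, z is the direction in which the jaws open and shut, and the axes are right-handed (so a half turn about x gives the same grasp; the last joint's range is limited). The gripper opens to 87 mm and grips with 3 to 60 N. Pads are 19 mm wide; open, the fingers measure 117 mm over their backs; the gripper's body (75 mm by 190 mm) begins 51 mm behind the grasp point.
Start: joints at [-1.089, 0.321, -0.07, 1.45, 0.023, 1.371, -0.057], TCP at [0.293, 0.58, 0.223] pointing down, gripper open.
Joint ranges: [-2.86, 2.86], [-0.3, 2.09], [-1.38, 1.24], [0.06, 2.45], [-1.56, 4.7], [0.09, 2.05], [-2.69, 2.69]. Speed limits (rad/s): [2.57, 2.57, 3.14, 3.14, 3.14, 3.14, 3.14].

INTERFACE

Orientations are given as a rotation vector (axis times angle).
In Python, from bench import get_state, get_image, calibration, close_job, grip_point_offset gives the robot as it stands.
- The arm moves only by the tool play_rows, never from a script. Its argument "targets" is a list of rows, each an object with "claw": the closure, from 0 (fully open) to 1 (shut); "linear": the shift along the tool's x, y, z as a fraction of full scale, a list of three; "rotation": the turn, a rotation vector about the tool's x, y, z as a fraction of full scale, a list of three. In form: [{"claw": claw, "linear": [x, y, z], "rotation": [wx, wy, wz]}, ...]. A call has 1 to 10 rows; each row shifts and turns the pose as measured when the row begins, along the tool's axes as they then stand; what a row does not reach is not made up. Full scale, the value 1, is 2.5 cm for a shift and 90 degrees for a turn. A row lasts 1/12 s, in which the tool goes at most 41.7 mm and 7.16 degrees, less where a joint would pass 70% of its speed; a pose out of reach is approached as far as the arm can. A call with a number of a shift or a turn outside -1 to 1 is refused whole. A call with a gripper value outside its range is refused whole. The fingers move at their own pace and stop on an object; "newtons" is the grip in N (left out, the last holds). Time passes only in rows, so rows that do not move let the fingers close. It gives the time, the measured TCP pose, the force and the opening at its end, in the units of the state.
- get_state(): the state, without advancing time (a new reading comes with each control period).
- get_image(name): name is "side" or "top" or "wrist"; returns the picture (400x640x3 uint8, blue, green, red); there is no depth.
- calibration(name): a dict with "fx", "fy", "cx", "cy" (pixels), "rvec" (rotation vector, rad) and "tvec" (3), from world to camera coordinates, as OpenCV has them; the wrist camera has in their place "hand_eye" (4x4, takes a point from camera to tool coordinates, whose origin is the TCP and whose axes are the tool frame's). Camera axes: x right, y down, z forward; pixel columns grow to the right and rows downward; lengths in m; the calibration is good to about 2 mm. A picture is of the moment at which its call begins: read the wrist's pose just before it. calibration takes no time and is no camera call.
- close_job(): hands the job in, once; it reports no verdict.
The state is a dict: "time": time; "joint_positions": joint angles; "qd": joint speeds; "joint_torque": joint torques, N m; "position": TCP position; "tool_rot": TCP orientation; "ft_force": force on the tool from outside, world axes, zero at the start; "torque": the same for the moment, N m; "grip_width": opening from 0.0 (shut) to 1.0 (fully open).
Only numpy, scipy, OpenCV 4.12 (cv2) and the standard library are available. Lean on these libraries where they do the work, as an engineer would, in place of code of your own. Each camera call takes 0.05 s, during which the arm holds its last target. There are 200 camera calls.

## Working session

There is one attempt and no reset: what is moved stays moved. The work goes in short steps, Python scripts to look and compute and a tool call to move; the robot and the scene stay as the last step left them, time stands still between calls to the robot, and variables do not carry over. Pictures are saved under pics/ and viewed, about 8 in all and at most 12, crops included, and the job is handed in when it is done.

Besides the shell and the picture viewer there is one more tool, called after "Call:" as name(argument=value, ...) on one line, values as JSON. play_rows: Moves the arm, as the interface text tells. Shift numbers are shares of 2.5 cm and turn numbers shares of 90 degrees, none past 1 either way. Its arguments: {"type":"object","properties":{"targets":{"type":"array"},"newtons":{"type":"number"}},"required":["targets"]}

```bash
mkdir -p pics; ls; python3 - <<'E'
from bench import *
import cv2,numpy as np
s=get_state();print(s)
for n in("side","top","wrist"):
    print(n,calibration(n))
cv2.imwrite("pics/top0.png",get_image("top"));cv2.imwrite("pics/side0.png",get_image("side"))
E
```

```text
pics
{'time': 0.0, 'joint_positions': array([-1.08892831,  0.32183857, -0.07006712,  1.45167122,  0.02260727,
        1.37080164, -0.05689297]), 'qd': array([-0.00129153, -0.00059529,  0.00099441,  0.00102513, -0.00027514,
       -0.0012392 , -0.00029501]), 'joint_torque': array([-6.43753697e-05, -4.91278303e+01, -4.03972026e-01, -3.12526309e+01,
       -6.38717436e-02,  4.38043533e-02,  1.79892613e-04]), 'position': array([0.29288868, 0.57965099, 0.22145317]), 'tool_rot': array([-0.85924701,  1.39650866,  0.85743646]), 'ft_force': array([ 0.33655347,  0.1132738 , -0.25316825]), 'torque': array([ 0.0185541 , -0.02004821, -0.00629623]), 'grip_width': 0.9981304116831184}
side {'fx': 509.66249487062953, 'fy': 509.66249487062953, 'cx': 311.23599724168974, 'cy': 200.38576422368115, 'rvec': array([ 2.35657604, -0.17881586,  0.05527304]), 'tvec': array([-0.52767372,  0.12013057,  1.19560974])}
top {'fx': 462.4488825761806, 'fy': 462.4488825761806, 'cx': 322.9862582263353, 'cy': 207.02251282784772, 'rvec': array([ 2.18567686, -2.16733916,  0.12093185]), 'tvec': array([-5.29173040e-04,  5.63025364e-01,  9.85888846e-01])}
wrist {'fx': 337.3163102417385, 'fy': 337.3163102417385, 'cx': 315.7757054970674, 'cy': 196.60600966041812, 'hand_eye': array([[ 5.02296844e-04, -2.54980714e-01,  9.66946008e-01,
        -1.62146035e-01],
       [-5.60235840e-05, -9.66946136e-01, -2.54980719e-01,
         7.01856446e-02],
       [ 9.99999872e-01,  7.39042294e-05, -4.99978926e-04,
         2.20660073e-03],
       [ 0.00000000e+00,  0.00000000e+00,  0.00000000e+00,
         1.00000000e+00]])}
```

View pics/top0.png

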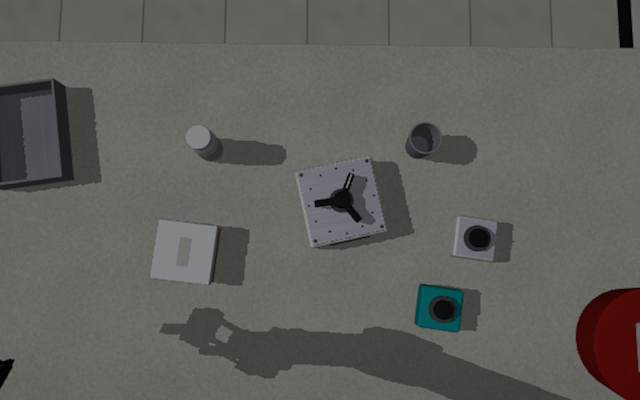

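View pics/side0.png

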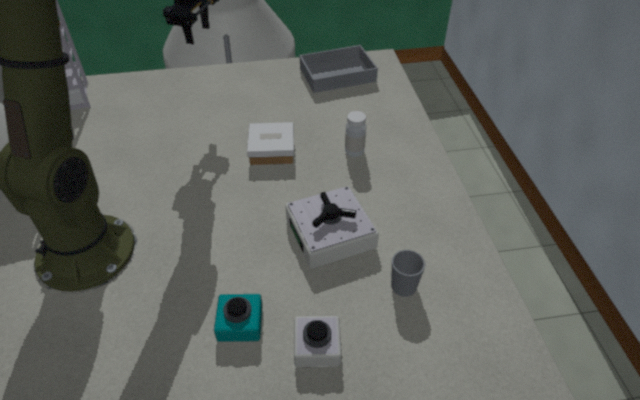

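Top: dial hub at ~(341,200), arms to (351,175), (316,204), (359,221); white pod's button at (479,238), turquoise decoy at (443,309). Side: hub (333,212), white pod's button (317,330).

```bash
cat > h.py <<'E'
import numpy as np,cv2
from scipy.spatial.transform import Rotation as R
from bench import *
def cam(n,s=None):
    c=calibration(n);K=np.array([[c['fx'],0,c['cx']],[0,c['fy'],c['cy']],[0,0,1]])
    if n=='wrist':
        T=np.eye(4);T[:3,:3]=R.from_rotvec(s['tool_rot']).as_matrix();T[:3,3]=s['position']
        W=np.linalg.inv(T@c['hand_eye']);return K,W[:3,:3],W[:3,3]
    return K,cv2.Rodrigues(c['rvec'])[0],c['tvec']
def tri(c1,p1,c2,p2):
    P=[c[0]@np.c_[c[1],c[2]] for c in(c1,c2)]
    X=cv2.triangulatePoints(P[0],P[1],np.array(p1,float),np.array(p2,float))[:,0];return X[:3]/X[3]
def onz(c,p,z):
    K,r,t=c;d=r.T@np.linalg.inv(K)@[p[0],p[1],1];o=-r.T@t;return o+d*(z-o[2])/d[2]
def proj(c,X):
    K,r,t=c;q=K@(r@np.asarray(X,float)+t);return q[:2]/q[2]
E
python3 - <<'E'
from h import *
np.set_printoptions(precision=4,suppress=True)
t,s=cam('top'),cam('side')
print('hub',tri(t,(341,200),s,(333,212)));print('btn',tri(t,(479,238),s,(317,330)))
for p in((341,200),(351,175),(316,204),(359,221)):print(onz(t,p,.088))
print(onz(t,(200,140),.12),onz(t,(188,250),.052),onz(t,(424,135),.085),'btn z.05',onz(t,(479,238),.055))
print(R.from_rotvec(get_state()['tool_rot']).as_matrix())
a=cv2.resize(cv2.imread('pics/top0.png')[150:255,290:400],None,fx=5,fy=5,interpolation=2)
b=cv2.resize(cv2.imread('pics/top0.png')[205:270,445:510],None,fx=4,fy=4,interpolation=2)
c=np.zeros((525,550+260,3),np.uint8);c[:,:550]=a;c[:260,550:]=b
cv2.imwrite('pics/crop.png',c[:,:800])
E
```

```text
hub [ 0.5773 -0.0332  0.0729]
btn [ 0.4972 -0.3246  0.0648]
[ 0.572  -0.0322  0.088 ]
[ 0.6244 -0.0527  0.088 ]
[0.5632 0.0194 0.088 ]
[ 0.5288 -0.0694  0.088 ]
[0.6873 0.254  0.12  ] [0.4668 0.2889 0.052 ] [ 0.7117 -0.2067  0.085 ] btn z.05 [ 0.4971 -0.328   0.055 ]
[[-0.0007 -0.8926  0.4509]
 [-0.0016  0.4509  0.8926]
 [-1.     -0.0001 -0.0017]]
```

View pics/crop.png

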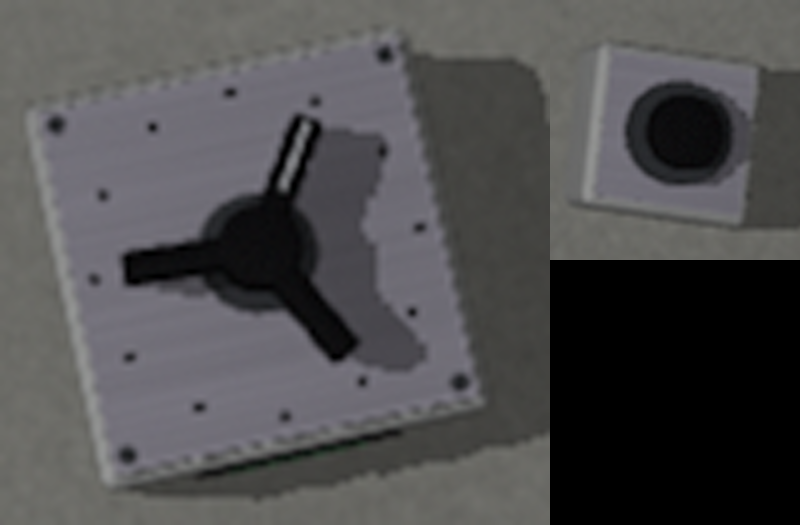

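Crop: 12 dots ring the dial; white-line arm tip (308,117), other tips (124,271), (345,352), hub (261,245) in 5x crop pixels; button at ~(688,132) in the 4x crop.

```bash
python3 - <<'E'
from h import *
np.set_printoptions(precision=4,suppress=True)
t=cam('top')
f=lambda u:((u[0]+.5)/5-.5+290,(u[1]+.5)/5-.5+150)
D=[(315,101),(230,92),(152,127),(103,195),(94,279),(129,357),(199,407),(285,416),(363,381),(412,312),(420,228),(383,150)]
X=np.array([onz(t,f(d),.06) for d in D]);C=X.mean(0);print('C',C,np.linalg.norm(X-C,axis=1))
print('hub',onz(t,f((261,245)),.089))
for p in((308,117),(124,271),(345,352)):
    q=onz(t,f(p),.088)-C;print('tip',q,np.hypot(*q[:2]),np.degrees(np.arctan2(q[1],q[0])))
print(np.degrees(np.arctan2(*(X-C)[:,1::-1].T)))
th=np.radians(100);u=np.array([np.cos(th),np.sin(th)]);n=np.array([-u[1],u[0]])
g=C[:2]+.045*u+.030*n;print('goal',g)
print(proj(cam('side'),[*C[:2],.089]),proj(cam('side'),[.497,-.328,.055]))
E
```

```text
C [ 0.5747 -0.0337  0.06  ] [0.0702 0.0704 0.0703 0.0701 0.0702 0.0702 0.07   0.0701 0.0703 0.0703
 0.0703 0.0699]
hub [ 0.5748 -0.0338  0.089 ]
tip [ 0.0539 -0.0195  0.028 ] 0.05735961834586116 -19.8618371981844
tip [-0.0111  0.0563  0.028 ] 0.057431770262130505 101.15218901176846
tip [-0.0438 -0.0349  0.028 ] 0.05599946559446802 -141.4473546329896
[ -20.4394    9.7435   39.995    69.7066   99.5678  129.5835  159.6643
 -170.1151 -140.1869 -110.4204  -80.6399  -50.0847]
goal [0.5373 0.0054]
[330.7732 207.6159] [316.9928 334.2981]
```

Call:
play_rows(newtons=20, targets=[{"claw": 1,"linear": [0,-0.5,-0.42],"rotation": [0,0,0]},{"claw": 1,"linear": [0,-0.95,-0.8],"rotation": [0,0,0]},{"claw": 1,"linear": [0,-0.95,-0.8],"rotation": [0,0,0]},{"claw": 1,"linear": [0,-0.95,-0.8],"rotation": [0,0,0]},{"claw": 1,"linear": [0,-0.95,-0.8],"rotation": [0,0,0]},{"claw": 1,"linear": [0,-0.95,-0.8],"rotation": [0,0,0]},{"claw": 1,"linear": [0,-0.95,-0.8],"rotation": [0,0,0]},{"claw": 1,"linear": [0,-0.95,-0.8],"rotation": [0,0,0]},{"claw": 1,"linear": [0,-0.95,-0.8],"rotation": [0,0,0]},{"claw": 1,"linear": [0,-0.5,-0.4],"rotation": [0,0,0]}])

```text
time: 0.93
position: [0.4017, 0.3134, 0.2143]
tool_rot: [-0.87, 1.404, 0.868]
ft_force: [0.4, -0.2, 0.1]
grip_width: 0.328
```

```bash
cat > d.py <<'E'
import sys
from h import *
def delta(g,yaw):
    s=get_state();M=R.from_rotvec(s['tool_rot']).as_matrix();a=np.radians(yaw)
    z=np.array([np.cos(a),np.sin(a),0]);x=np.array([0,0,-1.]);G=np.c_[x,np.cross(z,x),z]
    print('t',round(s['time'],2),'pos',s['position'].round(4),'yaw',np.degrees(np.arctan2(M[1,2],M[0,2])).round(1),'F',s['ft_force'].round(1),'j',s['joint_positions'].round(2))
    print('lin/25mm',(M.T@(np.array(g)-s['position'])/.025).round(3),'rot/90',(R.from_matrix(M.T@G).as_rotvec()/(np.pi/2)).round(4))
if __name__=='__main__': v=list(map(float,sys.argv[1:]));delta(v[:3],v[3])
E
python3 d.py .537 .005 .2 99.7
```

```text
t 0.93 pos [0.4017 0.3134 0.2143] yaw 63.9 F [ 0.4 -0.2  0.1] j [-0.8   0.04  0.09  1.8  -0.    1.32  0.4 ]
lin/25mm [  0.606 -10.294  -8.691] rot/90 [-0.3978 -0.0056 -0.006 ]
```

Call:
play_rows(targets=[{"claw": 1,"linear": [0.06,-0.98,-0.83],"rotation": [0,0,0]},{"claw": 1,"linear": [0.06,-0.98,-0.83],"rotation": [0,0,0]},{"claw": 1,"linear": [0.06,-0.98,-0.83],"rotation": [0,0,0]},{"claw": 1,"linear": [0.06,-0.98,-0.83],"rotation": [0,0,0]},{"claw": 1,"linear": [0.06,-0.98,-0.83],"rotation": [0,0,0]},{"claw": 1,"linear": [0.06,-0.98,-0.83],"rotation": [0,0,0]},{"claw": 1,"linear": [0.06,-0.98,-0.83],"rotation": [0,0,0]},{"claw": 1,"linear": [0.06,-0.98,-0.83],"rotation": [0,0,0]},{"claw": 1,"linear": [0.06,-0.98,-0.83],"rotation": [0,0,0]},{"claw": 1,"linear": [0.06,-0.6,-0.5],"rotation": [0,0,0]}])

```text
time: 1.77
position: [0.5267, 0.0157, 0.1966]
tool_rot: [-0.87, 1.406, 0.872]
ft_force: [0.5, -0.3, 0.1]
grip_width: 0.006
```

Call:
play_rows(targets=[{"claw": 1,"linear": [0,0,0],"rotation": [-0.04,0,0]},{"claw": 1,"linear": [0,0,0],"rotation": [-0.07,0,0]},{"claw": 1,"linear": [0,0,0],"rotation": [-0.07,0,0]},{"claw": 1,"linear": [0,0,0],"rotation": [-0.07,0,0]},{"claw": 1,"linear": [0,0,0],"rotation": [-0.07,0,0]},{"claw": 1,"linear": [0,0,0],"rotation": [-0.04,0,0]},{"claw": 1,"linear": [0,0,0],"rotation": [0,0,0]}])

```text
time: 2.35
position: [0.5259, 0.0054, 0.193]
tool_rot: [-1.299, 1.171, 1.311]
ft_force: [0.3, 0.5, 0.3]
grip_width: 0.004
```

```bash
python3 d.py .537 .005 .17 99.7
```

```text
t 2.35 pos [0.5259 0.0054 0.193 ] yaw 97.1 F [0.3 0.5 0.3] j [-0.44  0.09  0.39  1.8  -0.02  1.29  1.66]
lin/25mm [ 0.912 -0.46  -0.061] rot/90 [-0.0287 -0.0056 -0.0135]
```

Call:
play_rows(targets=[{"claw": 1,"linear": [0.3,-0.23,-0.03],"rotation": [-0.015,-0.003,-0.007]},{"claw": 1,"linear": [0.3,-0.23,-0.03],"rotation": [-0.014,-0.003,-0.007]},{"claw": 1,"linear": [0.3,0,0],"rotation": [0,0,0]},{"claw": 1,"linear": [0,0,0],"rotation": [0,0,0]}])

```text
time: 2.68
position: [0.5368, 0.0055, 0.1688]
tool_rot: [-1.328, 1.126, 1.33]
ft_force: [-0.5, 0.8, -1.3]
grip_width: 0.007
```

```bash
python3 d.py .537 .005 .073 99.7; python3 - <<'E'
from h import *
s=get_state();im=get_image('wrist');w=cam('wrist',s)
C=np.array([.5747,-.0337,.089])
for X in [C]+[[C[0]+.058*np.cos(np.radians(a)),C[1]+.058*np.sin(np.radians(a)),.088] for a in(-20.3,99.7,-140.3)]:
    p=proj(w,X);print(p)
    if abs(p).max()<2000: cv2.circle(im,tuple(int(v) for v in p.round()),3,(0,0,255),1)
cv2.imwrite('pics/w1.png',im)
E
```

```text
t 2.68 pos [0.5368 0.0055 0.1688] yaw 99.4 F [-0.5  0.8 -1.3] j [-0.42  0.11  0.39  1.82 -0.05  1.22  1.72]
lin/25mm [ 3.831e+00 -2.000e-03 -2.600e-02] rot/90 [-0.0032  0.0008  0.0002]
[254.57106244 241.84554041]
[222.15179014 299.43028832]
[329.96766327 240.93880267]
[211.74739727 177.67090404]
```

View pics/w1.png

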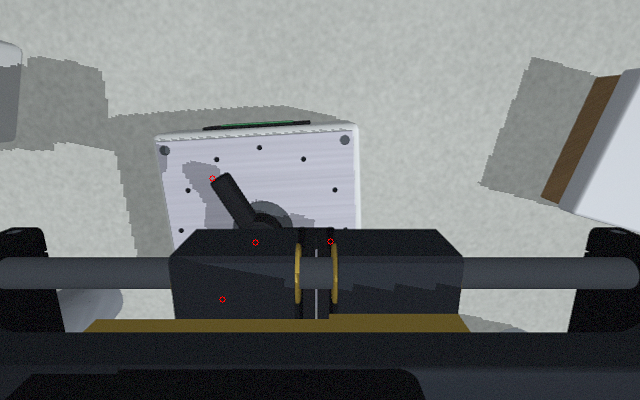

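Wrist view: one arm's outer end at ~(220,177), predicted (212,178); six dots visible at (217,159),(259,147),(304,159),(335,190),(188,190),(181,231); check the offset using the dots.

```bash
python3 - <<'E'
from h import *
np.set_printoptions(precision=4,suppress=True)
s=get_state();w=cam('wrist',s)
P=[(217,159),(259,147),(304,159),(335,190),(188,190),(181,231)]
from scipy.optimize import least_squares
for z in(.055,.06,.065):
    X=np.array([onz(w,p,z)[:2] for p in P])
    r=least_squares(lambda c:np.hypot(*(X-c[:2]).T)-c[2],[.57,-.03,.07]);print(z,r.x,r.fun)
    print(np.degrees(np.arctan2(X[:,1]-r.x[1],X[:,0]-r.x[0])))
print('tip',onz(w,(220,177),.088),'TCP px',proj(w,s['position']))
C=[.5747,-.0337]
for a in range(-20,340,30):print(a,proj(w,[C[0]+.07*np.cos(np.radians(a)),C[1]+.07*np.sin(np.radians(a)),.06]).round(0),end=' ')
E
```

```text
0.055 [ 0.5779 -0.0319  0.0716] [-0.0002  0.0002  0.0001 -0.0001 -0.0001  0.0001]
[-140.6924 -170.1186  159.1916  129.2857 -110.4765  -79.6889]
0.06 [ 0.576  -0.0313  0.0703] [-0.0002  0.0002  0.0001 -0.0001 -0.0001  0.0001]
[-140.6924 -170.1186  159.1916  129.2857 -110.4765  -79.6889]
0.065 [ 0.574  -0.0308  0.069 ] [-0.0002  0.0002  0.0001 -0.0001 -0.0001  0.0001]
[-140.6924 -170.1186  159.1916  129.2857 -110.4765  -79.6889]
tip [ 0.5292 -0.065   0.088 ] TCP px [311.8604 245.3882]
-20 [225. 292.] 10 [265. 301.] 40 [303. 291.] 70 [332. 265.] 100 [343. 227.] 130 [332. 187.] 160 [300. 157.] 190 [256. 145.] 220 [213. 158.] 250 [185. 189.] 280 [179. 229.] 310 [194. 266.]
```

Top and wrist agree on the centre within 2.5 mm (0.575, -0.033) and on the panel height. Descend.

Call:
play_rows(targets=[{"claw": 1,"linear": [0.6,0,0],"rotation": [0,0,0]},{"claw": 1,"linear": [0.7,0,0],"rotation": [0,0,0]},{"claw": 1,"linear": [0.7,0,0],"rotation": [0,0,0]},{"claw": 1,"linear": [0.7,0,0],"rotation": [0,0,0]},{"claw": 1,"linear": [0.5,0,0],"rotation": [0,0,0]},{"claw": 1,"linear": [0.4,0,0],"rotation": [0,0,0]},{"claw": 1,"linear": [0.1,0,0],"rotation": [0,0,0]},{"claw": 1,"linear": [0,0,0],"rotation": [0,0,0]}])

```text
time: 3.4
position: [0.5387, 0.007, 0.0766]
tool_rot: [-1.325, 1.126, 1.321]
ft_force: [-0.2, 0.1, 0.8]
grip_width: 0.005
```

```bash
cat > arc.py <<'E'
import sys
from d import *
C=np.array([.575,-.033])
def goal(phi,d=.0165,r=.045,z=.073):
    a=np.radians(99.7-phi);u=np.array([np.cos(a),np.sin(a)]);n=np.array([-u[1],u[0]])
    g=C+r*u+d*n;return [*g,z],99.7-phi
s=get_state();M=R.from_rotvec(s['tool_rot']).as_matrix();zz=M[:2,2]/np.linalg.norm(M[:2,2]);v=s['position'][:2]-C
n=np.array([-zz[1],zz[0]]);print('phi now',99.7-np.degrees(np.arctan2(zz[1],zz[0])),'r',v@zz,'d',v@n)
delta(*goal(*map(float,sys.argv[1:])))
E
python3 arc.py 0
```

```text
phi now 0.694203164870629 r 0.045185869246403554 d 0.029630837962308882
t 3.4 pos [0.5387 0.007  0.0766] yaw 99.0 F [-0.2  0.1  0.8] j [-0.41  0.21  0.39  1.91 -0.09  1.03  1.75]
lin/25mm [ 0.146 -0.503 -0.016] rot/90 [-0.0077  0.0007  0.0029]
```

Call:
play_rows(targets=[{"claw": 1,"linear": [0.07,-0.25,0],"rotation": [-0.004,0,0.001]},{"claw": 1,"linear": [0.07,-0.25,0],"rotation": [-0.004,0,0.001]},{"claw": 1,"linear": [0,0,0],"rotation": [0,0,0]},{"claw": 1,"linear": [0,-0.094,0.035],"rotation": [0.033,0,0]},{"claw": 1,"linear": [0,-0.094,0.035],"rotation": [0.033,0,0]},{"claw": 1,"linear": [0,-0.094,0.035],"rotation": [0.033,0,0]},{"claw": 1,"linear": [0,-0.094,0.035],"rotation": [0.033,0,0]}])

```text
time: 3.98
position: [0.5565, 0.0129, 0.0744]
tool_rot: [-1.169, 1.239, 1.185]
ft_force: [-4.2, 0.3, 1.0]
grip_width: 0.004
```

```bash
python3 arc.py 30
```

```text
phi now 12.306589027091263 r 0.04505572487450105 d 0.02060723664164143
t 3.98 pos [0.5565 0.0129 0.0744] yaw 87.4 F [-4.2  0.3  1. ] j [-0.43  0.27  0.41  1.86 -0.12  1.05  1.56]
lin/25mm [ 0.046 -0.743  0.113] rot/90 [ 0.1966 -0.0008 -0.0081]
```

Call:
play_rows(targets=[{"claw": 1,"linear": [0,-0.13,0.025],"rotation": [0.033,0,0]},{"claw": 1,"linear": [0,-0.13,0.025],"rotation": [0.033,0,0]},{"claw": 1,"linear": [0,-0.13,0.025],"rotation": [0.033,0,0]},{"claw": 1,"linear": [0,-0.13,0.025],"rotation": [0.033,0,0]},{"claw": 1,"linear": [0,-0.13,0.025],"rotation": [0.033,0,0]}])

```text
time: 4.4
position: [0.5741, 0.0153, 0.0759]
tool_rot: [-0.965, 1.352, 0.983]
ft_force: [-2.9, 0.1, -0.6]
grip_width: 0.001
```

```bash
python3 arc.py 55
```

```text
phi now 27.843369859435654 r 0.045639744496301586 d 0.015886746325484417
t 4.4 pos [0.5741 0.0153 0.0759] yaw 71.9 F [-2.9  0.1 -0.6] j [-0.45  0.3   0.45  1.81 -0.15  1.07  1.31]
lin/25mm [ 0.105 -0.871  0.077] rot/90 [ 0.3017 -0.003  -0.0085]
```

Call:
play_rows(targets=[{"claw": 1,"linear": [0.03,-0.11,0.03],"rotation": [0.033,0,0]},{"claw": 1,"linear": [0.03,-0.11,0.03],"rotation": [0.033,0,0]},{"claw": 1,"linear": [0.03,-0.11,0.03],"rotation": [0.033,0,0]},{"claw": 1,"linear": [0.03,-0.11,0.03],"rotation": [0.033,0,0]},{"claw": 1,"linear": [0.02,-0.11,0.03],"rotation": [0.033,0,-0.002]},{"claw": 1,"linear": [0.02,-0.11,0.03],"rotation": [0.033,0,-0.002]},{"claw": 1,"linear": [0.02,-0.11,0.03],"rotation": [0.033,0,-0.002]}])

```text
time: 4.98
position: [0.5909, 0.0149, 0.0738]
tool_rot: [-0.677, 1.476, 0.693]
ft_force: [0.2, -0.1, 0.1]
grip_width: 0.004
```

```bash
python3 arc.py 70
```

```text
phi now 49.56313771878031 r 0.046938752373107816 d 0.018479757081363075
t 4.98 pos [0.5909 0.0149 0.0738] yaw 50.1 F [ 0.2 -0.1  0.1] j [-0.49  0.35  0.5   1.77 -0.19  1.08  0.96]
lin/25mm [ 0.018 -0.75   0.04 ] rot/90 [ 0.227  -0.0077 -0.0085]
```

Call:
play_rows(targets=[{"claw": 1,"linear": [0.01,-0.12,0.01],"rotation": [0.033,-0.001,-0.002]},{"claw": 1,"linear": [0.01,-0.12,0.01],"rotation": [0.033,-0.001,-0.002]},{"claw": 1,"linear": [0.01,-0.12,0.01],"rotation": [0.033,-0.001,-0.002]},{"claw": 1,"linear": [0.01,-0.12,0.01],"rotation": [0.033,-0.001,-0.002]},{"claw": 1,"linear": [0.01,-0.12,0.01],"rotation": [0.033,-0.001,-0.002]},{"claw": 1,"linear": [0.01,-0.12,0.01],"rotation": [0.033,-0.001,-0.002]},{"claw": 1,"linear": [0.01,-0.12,0.01],"rotation": [0.033,-0.001,-0.002]}])

```text
time: 5.57
position: [0.6074, 0.0072, 0.0744]
tool_rot: [-0.391, 1.532, 0.39]
ft_force: [-2.8, 3.3, 2.0]
grip_width: 0.001
```

```bash
python3 arc.py 90
```

```text
phi now 71.1340428025341 r 0.04765668753996065 d 0.01979894120058042
t 5.57 pos [0.6074 0.0072 0.0744] yaw 28.6 F [-2.8  3.3  2. ] j [-0.52  0.38  0.57  1.75 -0.23  1.07  0.62]
lin/25mm [ 0.057 -0.749  0.01 ] rot/90 [0.2096 0.0018 0.0004]
```

Call:
play_rows(targets=[{"claw": 1,"linear": [0.02,-0.15,0],"rotation": [0.033,0,0]},{"claw": 1,"linear": [0.02,-0.15,0],"rotation": [0.033,0,0]},{"claw": 1,"linear": [0.02,-0.15,0],"rotation": [0.033,0,0]},{"claw": 1,"linear": [0.02,-0.13,0.01],"rotation": [0.033,0,0]},{"claw": 1,"linear": [0,-0.13,0.01],"rotation": [0.033,0,0]}])

```text
time: 5.98
position: [0.6176, -0.0029, 0.0753]
tool_rot: [-0.178, 1.557, 0.187]
ft_force: [0.7, -0.8, -0.2]
grip_width: 0.007
```

```bash
python3 arc.py 105; python3 - <<'E'
from h import *
cv2.imwrite('pics/top2.png',cv2.resize(get_image('top')[140:260,270:410],None,fx=4,fy=4,interpolation=2))
E
```

```text
phi now 86.37780520418843 r 0.04841734313124512 d 0.01945226900437452
t 5.98 pos [ 0.6176 -0.0029  0.0753] yaw 13.3 F [ 0.7 -0.8 -0.2] j [-0.54  0.41  0.62  1.73 -0.27  1.09  0.4 ]
lin/25mm [ 0.086 -0.728 -0.021] rot/90 [ 0.2069  0.0039 -0.004 ]
```

View pics/top2.png

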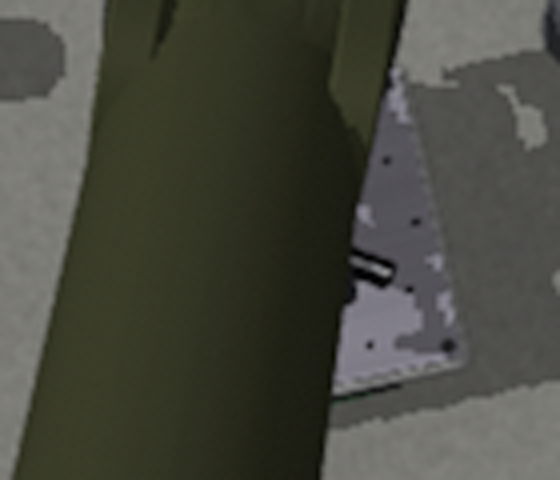

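Top crop: the white-lined arm tip (392,275) points at the dot at (409,289), i.e. -110° world: three clicks done. Now the last one, slower.

Call:
play_rows(targets=[{"claw": 1,"linear": [0.02,-0.15,-0.01],"rotation": [0.033,0,0]},{"claw": 1,"linear": [0.02,-0.15,0],"rotation": [0.033,0,0]},{"claw": 1,"linear": [0.02,-0.13,0],"rotation": [0.033,0,0]},{"claw": 1,"linear": [0.02,-0.13,0],"rotation": [0.033,0,0]}])

```text
time: 6.37
position: [0.623, -0.0123, 0.0756]
tool_rot: [-0.008, 1.56, 0.027]
ft_force: [-1.2, 3.5, 1.4]
grip_width: 0.004
```

```bash
python3 arc.py 108
```

```text
phi now 98.41825168588053 r 0.04842468591659531 d 0.01963724233818151
t 6.37 pos [ 0.623  -0.0123  0.0756] yaw 1.3 F [-1.2  3.5  1.4] j [-0.54  0.42  0.66  1.72 -0.3   1.09  0.23]
lin/25mm [ 0.097 -0.436 -0.053] rot/90 [ 0.1065  0.0062 -0.0083]
```

Call:
play_rows(targets=[{"claw": 1,"linear": [0.03,-0.15,0],"rotation": [0.033,0,0]},{"claw": 1,"linear": [0.03,-0.15,0],"rotation": [0.033,0,0]}])

```text
time: 6.53
position: [0.6246, -0.0144, 0.0755]
tool_rot: [0.078, 1.558, -0.048]
ft_force: [-0.7, 3.4, 2.6]
grip_width: 0.009
```

```bash
python3 arc.py 110
```

```text
phi now 104.29497148433437 r 0.048001780603765434 d 0.022474237802615385
t 6.53 pos [ 0.6246 -0.0144  0.0755] yaw -4.6 F [-0.7  3.4  2.6] j [-0.55  0.43  0.68  1.72 -0.32  1.09  0.15]
lin/25mm [ 0.091 -0.423 -0.064] rot/90 [ 0.0635  0.0063 -0.0129]
```

Call:
play_rows(targets=[{"claw": 1,"linear": [0.03,-0.17,0],"rotation": [0.01,0,0]},{"claw": 1,"linear": [0.03,-0.17,0],"rotation": [0.01,0,0]}])

```text
time: 6.7
position: [0.6256, -0.0188, 0.0751]
tool_rot: [0.103, 1.556, -0.066]
ft_force: [-0.5, 1.9, 2.2]
grip_width: 0.004
```

```bash
python3 arc.py 110
```

```text
phi now 105.88204958521447 r 0.04875255549537059 d 0.019559570655378458
t 6.7 pos [ 0.6256 -0.0188  0.0751] yaw -6.2 F [-0.5  1.9  2.2] j [-0.54  0.43  0.68  1.72 -0.33  1.09  0.14]
lin/25mm [ 0.078 -0.255 -0.108] rot/90 [ 0.0458  0.0072 -0.016 ]
```

Call:
play_rows(targets=[{"claw": 1,"linear": [0.03,-0.15,0],"rotation": [0.01,0,0]},{"claw": 1,"linear": [0,0,0],"rotation": [0,0,0]}])

```text
time: 6.87
position: [0.6259, -0.0244, 0.0747]
tool_rot: [0.114, 1.553, -0.08]
ft_force: [-0.9, -0.4, -0.2]
grip_width: 0.006
```

```bash
python3 arc.py 110
```

```text
phi now 106.79633990422013 r 0.049481775661917624 d 0.014779443058804213
t 6.87 pos [ 0.6259 -0.0244  0.0747] yaw -7.1 F [-0.9 -0.4 -0.2] j [-0.54  0.44  0.69  1.72 -0.33  1.09  0.13]
lin/25mm [ 0.066 -0.034 -0.146] rot/90 [ 0.0357  0.0084 -0.0149]
```

Force gone: it snapped. Back off and lift.

Call:
play_rows(targets=[{"claw": 1,"linear": [0,0.25,0],"rotation": [0,0,0]},{"claw": 1,"linear": [-0.3,0.15,0],"rotation": [0,0,0]},{"claw": 1,"linear": [-0.6,0,0],"rotation": [0,0,0]},{"claw": 1,"linear": [-0.9,0,0],"rotation": [0,0,0]},{"claw": 1,"linear": [-0.9,0,0],"rotation": [0,0,0]},{"claw": 1,"linear": [-0.9,0,0],"rotation": [0,0,0]},{"claw": 1,"linear": [-0.5,0,0],"rotation": [0,0,0]},{"claw": 1,"linear": [0,0,0],"rotation": [0,0,0]}])

```text
time: 7.53
position: [0.6241, -0.0187, 0.1816]
tool_rot: [0.109, 1.557, -0.085]
ft_force: [-0.3, 0.3, -0.2]
grip_width: 0.007
```

```bash
python3 d.py .497 -.327 .17 -33; python3 - <<'E'
from h import *
cv2.imwrite('pics/side3.png',cv2.resize(get_image('side')[170:290,260:410],None,fx=4,fy=4,interpolation=2))
E
```

```text
t 7.53 pos [ 0.6241 -0.0187  0.1816] yaw -7.1 F [-0.3  0.3 -0.2] j [-0.59  0.33  0.73  1.61 -0.25  1.28  0.06]
lin/25mm [  0.218 -12.872  -3.527] rot/90 [ 0.2879  0.0045 -0.0117]
```

View pics/side3.png

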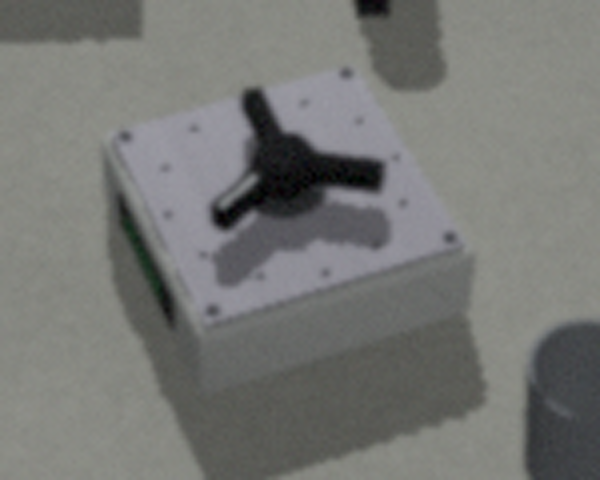

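Side crop: white-line arm tip at (225,217) → pixel (316,224), exactly where the -140° arm stood at the start, dial on a rest: four clicks. On to the white pod.

Call:
play_rows(targets=[{"claw": 1,"linear": [0,-0.6,-0.17],"rotation": [0,0,0]},{"claw": 1,"linear": [0,-0.95,-0.26],"rotation": [0,0,0]},{"claw": 1,"linear": [0,-0.95,-0.26],"rotation": [0,0,0]},{"claw": 1,"linear": [0,-0.95,-0.26],"rotation": [0,0,0]},{"claw": 1,"linear": [0,-0.95,-0.26],"rotation": [0,0,0]},{"claw": 1,"linear": [0,-0.95,-0.26],"rotation": [0,0,0]},{"claw": 1,"linear": [0,-0.95,-0.26],"rotation": [0,0,0]},{"claw": 1,"linear": [0,-0.95,-0.26],"rotation": [0,0,0]},{"claw": 1,"linear": [0,-0.95,-0.26],"rotation": [0,0,0]},{"claw": 1,"linear": [0,-0.95,-0.26],"rotation": [0,0,0]}])

```text
time: 8.42
position: [0.518, -0.2462, 0.1604]
tool_rot: [0.102, 1.583, -0.078]
ft_force: [0.1, 0.3, -0.7]
grip_width: 0.003
```

Call:
play_rows(targets=[{"claw": 1,"linear": [0,-0.6,-0.17],"rotation": [0,0,0]},{"claw": 1,"linear": [0,0,0],"rotation": [0,0,0]}])

```text
time: 8.58
position: [0.5042, -0.269, 0.1573]
tool_rot: [0.109, 1.589, -0.089]
ft_force: [-0.1, -0.4, -0.5]
grip_width: 0.005
```

```bash
python3 d.py .497 -.327 .1 -7; python3 - <<'E'
from h import *
s=get_state();im=get_image('wrist');cv2.imwrite('pics/w4.png',im)
w=cam('wrist',s)
for z in(.05,.06):print(z,proj(w,[.497,-.327,z]))
E
```

```text
t 8.58 pos [ 0.5042 -0.269   0.1573] yaw -7.2 F [-0.1 -0.4 -0.5] j [-0.28  0.28  0.86  1.74 -0.22  1.25  0.51]
lin/25mm [ 2.265 -2.362  0.053] rot/90 [-0.002  -0.0132 -0.0072]
0.05 [318.45215591 263.71125501]
0.06 [318.27694702 268.92003204]
```

View pics/w4.png

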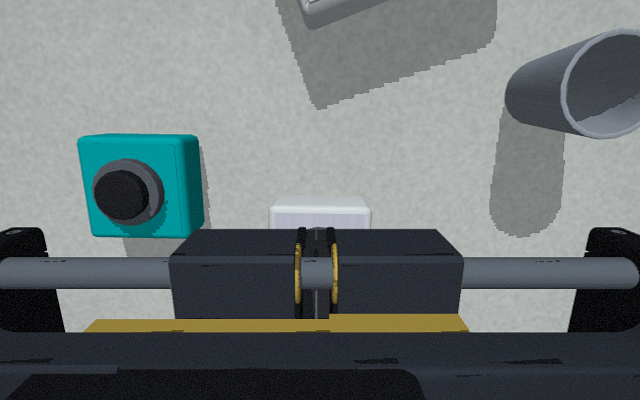

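Wrist view: white pod spans columns 270–371, centred where predicted (318); turquoise decoy to the left; beaker untouched. Move over the button and lower.

Call:
play_rows(targets=[{"claw": 1,"linear": [0,-0.7,0.02],"rotation": [0,-0.006,-0.004]},{"claw": 1,"linear": [0,-0.8,0.02],"rotation": [0,-0.006,-0.004]},{"claw": 1,"linear": [0,-0.7,0.02],"rotation": [0,0,0]},{"claw": 1,"linear": [0.4,-0.1,0],"rotation": [0,0,0]},{"claw": 1,"linear": [0.7,0,0],"rotation": [0,0,0]},{"claw": 1,"linear": [0.7,0,0],"rotation": [0,0,0]},{"claw": 1,"linear": [0.3,0,0],"rotation": [0,0,0]},{"claw": 1,"linear": [0,0,0],"rotation": [0,0,0]}])

```text
time: 9.3
position: [0.4999, -0.3133, 0.0934]
tool_rot: [0.097, 1.579, -0.082]
ft_force: [-0.4, 0.9, -0.0]
grip_width: 0.005
```

```bash
python3 d.py .497 -.327 .055 -7; python3 - <<'E'
from h import *
s=get_state();print(proj(cam('side'),s['position']));cv2.imwrite('pics/side5.png',cv2.resize(get_image('side')[270:390,240:390],None,fx=4,fy=4,interpolation=2))
E
```

```text
t 9.3 pos [ 0.4999 -0.3133  0.0934] yaw -6.5 F [-0.4  0.9 -0. ] j [-0.16  0.39  0.83  1.77 -0.32  1.13  0.66]
lin/25mm [ 1.53  -0.572 -0.039] rot/90 [ 0.0055 -0.0065 -0.0057]
[317.23115901 316.62176166]
```

View pics/side5.png

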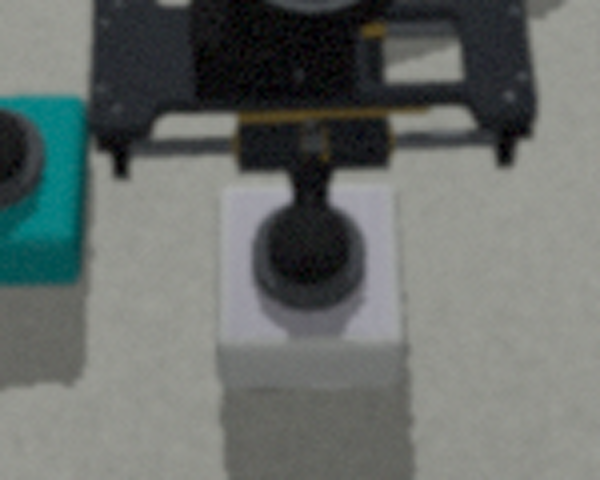

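Side crop: the fingers hang above the button (button centre (308,243) → pixel (317,331)). Shift the last 14 mm, then press slowly.

Call:
play_rows(targets=[{"claw": 1,"linear": [0,-0.35,0],"rotation": [0,-0.003,-0.003]},{"claw": 1,"linear": [0.2,-0.25,0],"rotation": [0,-0.003,-0.003]},{"claw": 1,"linear": [0.4,0,0],"rotation": [0,0,0]},{"claw": 1,"linear": [0.4,0,0],"rotation": [0,0,0]},{"claw": 1,"linear": [0.1,0,0],"rotation": [0,0,0]},{"claw": 1,"linear": [0,0,0],"rotation": [0,0,0]}])

```text
time: 9.85
position: [0.5012, -0.3287, 0.0661]
tool_rot: [0.085, 1.564, -0.088]
ft_force: [0.5, -0.4, 2.7]
grip_width: 0.008
```

```bash
python3 d.py .497 -.327 .055 -7
```

```text
t 9.85 pos [ 0.5012 -0.3287  0.0661] yaw -6.3 F [ 0.5 -0.4  2.7] j [-0.12  0.43  0.81  1.79 -0.35  1.07  0.7 ]
lin/25mm [ 0.444  0.051 -0.178] rot/90 [0.0074 0.0034 0.0011]
```

Call:
play_rows(targets=[{"claw": 1,"linear": [0.15,0,-0.05],"rotation": [0,0,0]},{"claw": 1,"linear": [0.15,0,0],"rotation": [0,0,0]}])

```text
time: 10.02
position: [0.5015, -0.3289, 0.0608]
tool_rot: [0.085, 1.561, -0.088]
ft_force: [-10.7, 7.6, 37.1]
grip_width: 0.005
```

Call:
play_rows(targets=[{"claw": 1,"linear": [-0.03,0,0],"rotation": [0,0,0]}])

```text
time: 10.1
position: [0.5014, -0.3288, 0.0626]
tool_rot: [0.086, 1.561, -0.087]
ft_force: [-1.6, 1.7, 3.8]
grip_width: 0.007
```

Bottomed at z ≈ 0.061 with 37 N, but only briefly; press again gently and hold.

Call:
play_rows(targets=[{"claw": 1,"linear": [0.05,0,0],"rotation": [0,0,0]}])

```text
time: 10.18
position: [0.5014, -0.3289, 0.0624]
tool_rot: [0.087, 1.561, -0.086]
ft_force: [-1.1, 1.4, 5.0]
grip_width: 0.007
```

Call:
play_rows(targets=[{"claw": 1,"linear": [0.02,0,0],"rotation": [0,0,0]}])

```text
time: 10.27
position: [0.5014, -0.3288, 0.0623]
tool_rot: [0.087, 1.561, -0.086]
ft_force: [-0.6, 1.3, 4.8]
grip_width: 0.006
```

Call:
play_rows(targets=[{"claw": 1,"linear": [0.07,0,0],"rotation": [0,0,0]},{"claw": 1,"linear": [0.06,0,0],"rotation": [0,0,0]},{"claw": 1,"linear": [0.05,0,0],"rotation": [0,0,0]}])

```text
time: 10.52
position: [0.5015, -0.3289, 0.0614]
tool_rot: [0.089, 1.56, -0.084]
ft_force: [-3.4, 3.5, 12.6]
grip_width: 0.007
```

12.6 N, well over the 5 N needed. One more row of hold, then release and clear.

Call:
play_rows(targets=[{"claw": 1,"linear": [0.05,0,0],"rotation": [0,0,0]},{"claw": 1,"linear": [0.05,0,0],"rotation": [0,0,0]}])

```text
time: 10.68
position: [0.5015, -0.3289, 0.0613]
tool_rot: [0.091, 1.559, -0.082]
ft_force: [-4.0, 2.9, 13.5]
grip_width: 0.006
```

Call:
play_rows(targets=[{"claw": 1,"linear": [-0.3,0,0],"rotation": [0,0,0]},{"claw": 1,"linear": [-0.7,0,0],"rotation": [0,0,0]},{"claw": 1,"linear": [-0.9,0,0],"rotation": [0,0,0]},{"claw": 1,"linear": [-0.9,0,0],"rotation": [0,0,0]},{"claw": 1,"linear": [-0.9,0,0],"rotation": [0,0,0]},{"claw": 1,"linear": [-0.5,0,0],"rotation": [0,0,0]},{"claw": 1,"linear": [0,0,0],"rotation": [0,0,0]},{"claw": 1,"linear": [0,0,0],"rotation": [0,0,0]}])

```text
time: 11.35
position: [0.499, -0.3294, 0.1674]
tool_rot: [0.09, 1.563, -0.084]
ft_force: [0.2, 0.4, -0.5]
grip_width: 0.004
```

```bash
python3 - <<'E'
from h import *
s=get_state();print(s['time'],s['position'],s['ft_force'],abs(s['qd']).max())
cv2.imwrite('pics/side6.png',get_image('side'))
E
```

```text
11.35 [ 0.49897194 -0.32936924  0.16744172] [ 0.16893743  0.42677904 -0.45395508] 0.009164041501562319
```

View pics/side6.png

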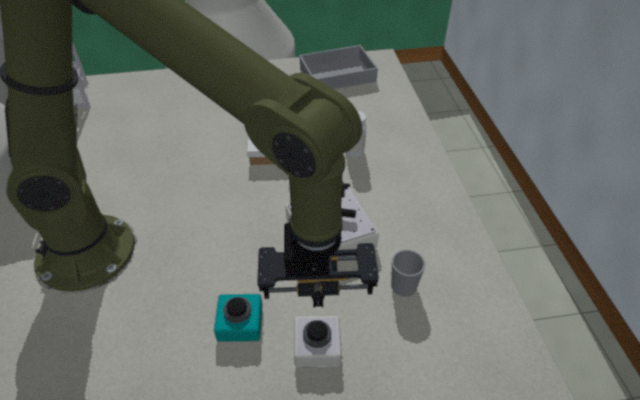

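The hand is clear at z 0.167. The button is up at (317,331), the beaker is at (407,272) as at the start, and the visible parts of the jar and box are where they were. The dial arm at (348,213) is still at its rest.

```bash
python3 -c "
from bench import *
print(close_job())"
```

```text
the job is handed in; nothing more can be done
None
```

I pushed the dial four clicks clockwise, pressed the white pod's button fully down, released it and handed in the job at about 11.4 s. No verdict was reported.

- **Dial:** the side picture after the push shows the white-lined arm at about -140°, 120° clockwise of its start at about -20°. The push force had dropped to zero by then.
- **Button:** I pressed it twice. The first press bottomed briefly at 37 N, more than intended and not clearly long enough. I pressed again and held 12–13 N with the fingertip at z = 0.061 m, above the 5 N needed. That is about 5–6 mm below my estimate of the button's top.
- **End state:** in the last picture the button is up and the hand is clear at z = 0.167 m, with the wrist force near zero. The beaker looked unmoved. The arm partly hid the box, the jar and the dial; the visible parts were in place.
- **Disagreement:** the top and wrist cameras placed the dial's centre about 2.5 mm apart. I used a value in between.

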